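# Hang the bowl scraper on the hook deep inside the low cabinet

### The job

Draw the bowl scraper out of the drying sleeve by its handle, lay it flat on the open worktop and let go, then take it again by the blade and hang it by its steel loop on the hook deep inside the low utensil cabinet, tilting it to get under the front lip and over the hook's upturned end. Leave it hanging freely and still with the blade down, and do not disturb the salt shaker, spice jar, tomato or yoghurt pot.

Things in the scene. Friction and masses are not known exactly. Their poses are not given: they have to be found in the camera images.
- scraper: Rigid bowl scraper, 200 mm long, 0.08-0.17 kg. Origin: mid-length, on its flat underside; x to the loop end, z out of the upper face. Orange blade x -100 to -30 mm (52 wide, 10 thick), black handle x -35 to +68 (20 wide, 14 thick), steel loop to x +100. Starts flat on the worktop, blade inside the sleeve; only the loop and about 40 mm of handle stick out, to be gripped there from above.
- loop (a point): Centre of the loop's opening, at x = +80, z = +7 mm in the scraper's frame. The loop is a round ring of 7 mm wire, 27 mm inside and 41 mm outside diameter, lying in the scraper's flat plane.
- blade (a point): Middle of the blade, at x = -65, z = +5 mm in the scraper's frame: here the scraper is taken for hanging, across its 52 mm width. 145 mm from the loop's centre.
- sleeve: White slatted plastic drying sleeve, fixed on the worktop: 120 mm long (x), 90 wide (y), 42 high; walls and top 4 mm, no bottom (the worktop is its floor). Origin: centre of its underside. Open only at the -x end (mouth at x = -60 mm). Lay the scraper down wholly outside it, its blade at least 5 mm clear.
- cabinet: Low wooden utensil cabinet with clear plastic roof and lip, fixed: 150 mm deep (x), 240 wide, 310 high. Origin: centre of its underside; +x to the back. Open front plane at x -75 mm; walls 12 mm, floor 8 mm thick, roof underside z 300, back wall face x +65. A 12 mm lip closes the front from z 244 up, so the scraper enters only loop first, sloping up 25 to 50 degrees, the gripper staying outside.
- hook: Dark rubber-coated hook of 6 mm wire on the cabinet's back wall, fixed. Origin: on the axis of its level arm, at the seat, 225 mm above the worktop, 96 mm behind the cabinet's front plane; its sideways place in the cabinet varies. Axes as the cabinet's (x to the back). The arm runs from the wall plate (x +38 mm) to x -12 mm, where the end turns straight up.
- hook_tip (a point): Top of the hook's upturned end, at x -12, z +25 mm in the hook's frame (250 mm above the worktop). The loop must pass down over it until its far wire rests on the arm behind it. Let go, the scraper swings down upright and sways for a few seconds: wait until it is still. Its lower end then hangs about 35 mm above the worktop.
- salt_shaker: Salt shaker, clear with grey cap, 44 mm across, 90 mm high, loose; origin at the centre of its underside. Leave alone.
- spice: Spice jar with red cap, 45 mm across, 106 mm high, loose; origin at the centre of its underside. Leave alone.
- tomato: Red tomato, 69 mm across, 71 mm high, loose; origin at the centre of its underside. Leave alone.
- pot_yoghurt: Yoghurt pot, 72 mm across, 71 mm high, loose; origin at the centre of its underside. Leave alone.
There are look-alikes about, which are no part of the job. Several things have the shape of the sleeve; the one meant has the colours described above.

How it is judged (in metres and radians):
On the way, in this order (a step that is already met when the one before it is completed fails the run):
1. the scraper lies flat on the worktop, wholly out of the sleeve, let go and at rest (x of blade in the frame of sleeve below -0.095 m and height (world z) of scraper below 0.004 m and height (world z) of loop below 0.012 m and contact force between the fingers and scraper below 0.1 N and linear speed of scraper below 0.02 m/s), for 0.2 s.
2. the loop is on the hook: the hook's upturned end passes through it and the loop is down at the arm (z of loop in the frame of hook between -0.024 and 0 m and x of loop in the frame of hook between -0.01 and 0.036 m and y of loop in the frame of hook between -0.014 and 0.014 m and contact force between scraper and hook above 0.2 N), for 0.2 s.
At the end, for the whole second after the job is handed in: The scraper hangs by its loop on the hook, loop up, within 0.2 rad of vertical, loop centre 0 to 24 mm below the arm's axis, within 14 mm of it sideways, -10 to +36 mm along the hook's x; borne by the hook, not leaning on the cabinet, released, at rest (0.04 m/s, 0.5 rad/s) (z of loop in the frame of hook between -0.024 and 0 m and x of loop in the frame of hook between -0.01 and 0.036 m and y of loop in the frame of hook between -0.014 and 0.014 m and angle between scraper's own x axis and vertical below 0.2 rad and contact force between scraper and hook above 0.3 N and contact force between scraper and cabinet below 0.2 N and linear speed of scraper below 0.04 m/s and angular speed of scraper below 0.5 rad/s); the robot touches nothing.
It fails at once if the salt shaker is moved by more than 25 mm (distance of salt_shaker from where it was at the start of the episode above 0.025 m).
It fails at once if the spice jar is moved by more than 25 mm (distance of spice from where it was at the start of the episode above 0.025 m).
It fails at once if the tomato is moved by more than 25 mm (distance of tomato from where it was at the start of the episode above 0.025 m).
It fails at once if the yoghurt pot is moved by more than 25 mm (distance of pot_yoghurt from where it was at the start of the episode above 0.025 m).
It also fails if it takes over 66 s, if anything falls off the work surface, if the arm or the gripper's body presses on something with over 40 N, if the wrist force passes 120 N, or if a joint passes its speed limit or range.

### The arm

A 6-joint arm with a two-finger parallel gripper is mounted at the origin on a cart in front of the work surface, level with it; the furniture and walls round the work are solid. World frame = base frame: x ahead of the robot, y to its left, z up, the work surface at z = 0. Lengths are in m, angles in degrees, forces in N, time in s.
With the tool pointing down it reaches from about 0.375 to 0.9 m from the base axis. Payload 3.1 kg.
Tool frame: the origin (TCP) lies at the very end of the fingers, on their centre line; the grasp point (between the pads) lies 19 mm behind it; z points along the fingers, y is the line along which they close (so a half turn about z gives the same grasp; the last joint's range is limited). The gripper opens to 87 mm and grips with 3 to 60 N. Pads are 19 mm wide; open, the fingers measure 117 mm over their backs; the gripper's body (75 mm by 190 mm) begins 51 mm behind the grasp point.
Start: joints at [56.923, 30.224, 82.088, -0, 67.689, -10.227], TCP at [0.243, 0.576, 0.223] pointing down, gripper open.
Joint ranges: [-176.69, 176.69], [-43.24, 126.21], [12.49, 139.97], [-82, 262], [0, 151.66], [-163.58, 163.58]. Speed limits (degrees/s): [159.86, 159.86, 180, 180, 180, 180].

### API

Orientations are given as a 3x3 rotation matrix whose columns are the frame's x, y, z axes.
In Python, from rig import * gives the robot as it stands.
- The arm moves only by the tool jog_arm, never from a script. Its arguments are lists of equal length, an entry for each row: "delta_pos": the shift along the world's x, y, z in cm, a list of three; "turn": the turn about the world's z in degrees; "grip": the closure, from 0 (fully open) to 1 (shut). In form: {"delta_pos": [[x, y, z], ...], "turn": [turn, ...], "grip": [grip, ...]}. A call has 1 to 12 rows; each row is the pose to reach, as a shift and turn from the pose commanded when the call began; what a row does not reach only later rows make up. A row lasts 1/8 s, in which the tool goes at most 62.5 mm and 10.7 degrees, less where a joint would pass 70% of its speed; a pose out of reach is approached as far as the arm can. A call with a gripper value outside its range is refused whole. The fingers move at their own pace and stop on an object; the grip force is fixed at half the most. Time passes only in rows, so rows that repeat a pose let the fingers close. It gives the time, the measured TCP pose, the force, the opening and the grip force at its end, in the units of the state.
- read_state(): the state, without advancing time (a new reading comes with each control period).
- capture(name): name is "scene" or "top"; returns a dict with "color" (384x512x3 uint8, blue, green, red), "fovy" (degrees; the focal length in pixels is half the picture's height over the tangent of half this angle, whatever the lens; pixels are square), "cx", "cy" (the principal point, pixels), "camera_from_world" (4x4, takes a point from world to camera coordinates). Camera axes: x right, y up, looking along -z (the intrinsics and any distortion apply to the point x, -y, -z); pixel columns grow to the right and rows downward; lengths in m; the calibration is good to about 2 mm. A picture is of the moment at which its call begins. There is no depth.
- hand_in(): hands the job in; it is judged then, once.
The state is a dict: "time_s": time; "joint_positions": joint angles; "qvel": joint speeds; "tau": joint torques, N m; "position": TCP position; "tcp_rot": TCP orientation; "force": force on the tool from outside, world axes, zero at the start; "moment": the same for the moment, N m; "opening": opening from 0.0 (shut) to 1.0 (fully open); "grasp_force": force on a finger pad.
Only numpy, scipy, OpenCV 4.12 (cv2) and the standard library are available. Lean on these libraries where they do the work, as an engineer would, in place of code of your own. Each camera call takes 0.05 s, during which the arm holds its last target. There are 200 camera calls.

## Working session

There is one attempt and no reset: what is moved stays moved. The work goes in short steps, Python scripts to look and compute and a tool call to move; the robot and the scene stay as the last step left them, time stands still between calls to the robot, and variables do not carry over. Pictures are saved under pics/ and viewed, at most 10 in all, crops included, and the job is handed in when it is done.

Besides the shell and the picture viewer there is one more tool, called after ">>>" in YAML: its name, and indented under it one key for each argument. jog_arm: Moves the arm, as the interface text tells. Its arguments: {"type":"object","properties":{"delta_pos":{"type":"array"},"turn":{"type":"array"},"grip":{"type":"array"}},"required":["delta_pos","turn","grip"]}

```bash
ls; mkdir -p pics; cat > h.py <<'E'
from rig import *
import numpy as np, cv2
def cam(n):
    c=capture(n); f=c["color"].shape[0]/2/np.tan(np.radians(c["fovy"])/2); return c,f
def proj(c,f,p):
    q=(np.array(c["camera_from_world"])@np.append(p,1))[:3]; return np.array([c["cx"]+f*q[0]/-q[2], c["cy"]-f*q[1]/-q[2]])
def ray(c,f,uv,z):
    M=np.linalg.inv(np.array(c["camera_from_world"])); d=M[:3,:3]@np.array([(uv[0]-c["cx"])/f,-(uv[1]-c["cy"])/f,-1]); o=M[:3,3]; return o+d*(z-o[2])/d[2]
E
python3 - <<'E'
from h import *
for n in ["scene","top"]:
    c,f=cam(n); print(n,{k:v for k,v in c.items() if k!="color"})
    cv2.imwrite(f"pics/{n}0.png",cv2.resize(c["color"],(800,600),interpolation=cv2.INTER_CUBIC))
print(read_state())
E
```

```text
pics
scene {'fovy': 44.34077976010356, 'cx': 259.3684616616889, 'cy': 195.06596024555384, 'camera_from_world': array([[ 0.72929879, -0.68398191, -0.01708849, -0.37774393],
       [ 0.52957694,  0.54849753,  0.64706934, -0.44319832],
       [-0.43321073, -0.48095656,  0.76223963, -1.18133826],
       [ 0.        ,  0.        ,  0.        ,  1.        ]])}
top {'fovy': 45.29804060573504, 'cx': 252.7391469517323, 'cy': 193.98806555308195, 'camera_from_world': array([[-0.11643757, -0.99317059,  0.00738061,  0.087001  ],
       [ 0.94313293, -0.10823555,  0.31430135, -0.56480016],
       [-0.31135602,  0.04355739,  0.94929457, -1.19862495],
       [ 0.        ,  0.        ,  0.        ,  1.        ]])}
{'time_s': 0.1, 'joint_positions': array([ 5.69236575e+01,  3.02750859e+01,  8.21472184e+01, -1.18433731e-03,
        6.76906010e+01, -1.02297066e+01]), 'qvel': array([ 0.08424707, -0.07702384, -0.12146093, -0.00158187,  0.00724172,
       -0.12407157]), 'tau': array([ 9.72477847e-05, -4.40983415e+01, -1.77150017e+01,  6.34853239e-02,
        5.33653074e-02, -4.05621768e-05]), 'position': array([0.24230826, 0.57541269, 0.22166413]), 'tcp_rot': array([[-9.21550306e-01,  3.88257532e-01, -1.05942489e-03],
       [ 3.88258836e-01,  9.21548868e-01, -1.66166232e-03],
       [ 3.31158901e-04, -1.94263649e-03, -9.99998058e-01]]), 'force': array([ 0.44610604,  0.20953082, -0.77441384]), 'moment': array([-0.02595752,  0.04172371, -0.02213507]), 'grasp_force': 0.0, 'opening': 0.999674923680745}
```

View pics/scene0.png

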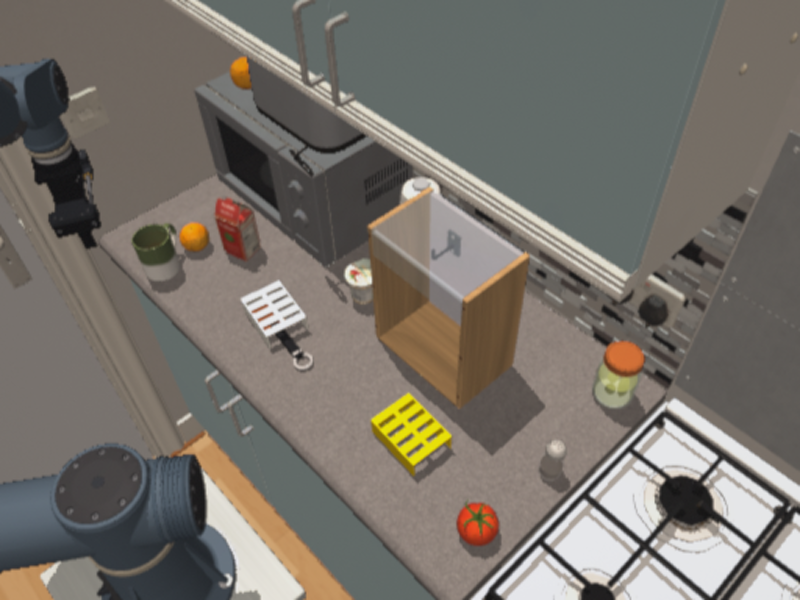

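View pics/top0.png

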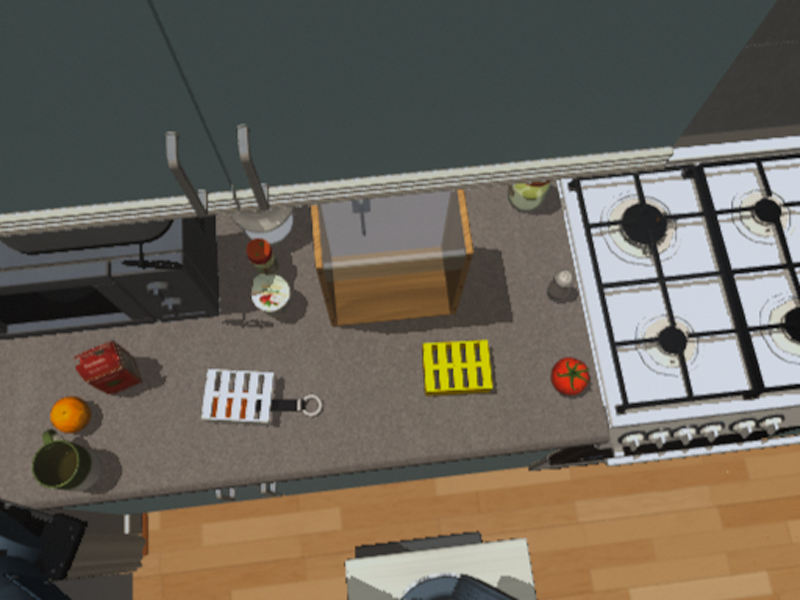

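```bash
python3 - <<'E'
from h import *
t,ft=cam("top"); s,fs=cam("scene")
def crop(im,x,y,w,h,k): return cv2.resize(im[y:y+h,x:x+w],(w*k,h*k),interpolation=cv2.INTER_CUBIC)
A=crop(t["color"],125,225,100,60,4)   # 400x240 at 0,0
B=crop(t["color"],190,110,120,105,3)     # 360x315 at 400,0
C=crop(s["color"],225,115,120,150,4)[:, :]  # 480x600
im=np.zeros((600,800,3),np.uint8); im[:240,:400]=A; im[:315,400:760]=B
C=crop(s["color"],230,120,110,70,4) # 440x280 at 0,320
im[320:600,:440]=C
D=crop(s["color"],150,175,60,65,4) #240x260
im[320:580,450:690]=D
cv2.imwrite("pics/crops1.png",im)
for n,z,uvs in [("sleeve",.042,[(208,369),(274,372),(270,423),(202,418)]),("loop",.007,[(312,405)]),("cabfloor",0,[(331,326),(455,312)]),("yel",.042,[(423,343),(490,340),(494,391),(426,394)]),("yog",.071,[(270,293)]),("tom",.05,[(570,375)])]:
    print(n,[ray(t,ft,np.array(u)*.64,z)[:2].round(3) for u in uvs])
E
```

```text
sleeve [array([0.501, 0.369]), array([0.482, 0.251]), array([0.391, 0.264]), array([0.413, 0.383])]
loop [array([0.421, 0.191])]
cabfloor [array([0.569, 0.143]), array([ 0.57 , -0.095])]
yel [array([ 0.505, -0.023]), array([ 0.496, -0.146]), array([ 0.402, -0.138]), array([ 0.41 , -0.016])]
yog [array([0.623, 0.245])]
tom [array([ 0.413, -0.277])]
```

View pics/crops1.png

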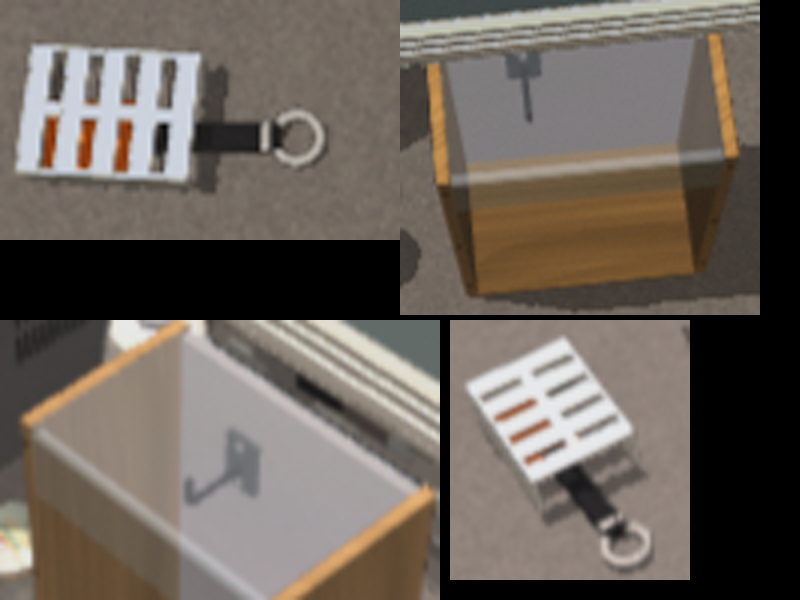

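```bash
python3 - <<'E'
from h import *
t,ft=cam("top"); s,fs=cam("scene")
A=lambda x,y:(125+x/4,225+y/4)
B=lambda x,y:(190+(x-400)/3,110+y/3)
C=lambda x,y:(230+x/4,120+(y-320)/4)
D=lambda x,y:(150+(x-450)/4,175+(y-320)/4)
def p(n,cam,uv,z):
    print(n,ray(*cam,uv,z)[:2].round(4))
T=(t,ft);S=(s,fs)
p("loopT",T,A(299,138),.007);p("loopS",S,D(626,543),.007)
p("handleT",T,A(200,137),.014)
p("handleT2",T,A(258,137),.014)
for u in [(33,44),(200,55),(188,181),(17,173)]: p("slvT",T,A(*u),.042)
for u in [(565,337),(634,433),(540,482),(467,383)]: p("slvS",S,D(*u),.042)
p("tipT",T,B(529,122),.25);p("tipS",S,C(188,480),.25);p("bendS",S,C(192,502),.225)
p("plateT",T,B(523,65),.225)
for u in [(441,184),(735,157),(716,37),(433,66)]: p("cabtopT",T,B(*u),.31)
for u in [(25,422),(183,325),(432,488)]: p("cabtopS",S,C(*u),.31)
for u in [(472,293),(700,272)]: p("cabbotT",T,B(*u),0.)
E
```

```text
loopT [0.42   0.1908]
loopS [0.4221 0.1919]
handleT [0.4275 0.2599]
handleT2 [0.4227 0.2191]
slvT [0.5014 0.3687]
slvT [0.48   0.2523]
slvT [0.3923 0.2662]
slvT [0.4114 0.3829]
slvS [0.5021 0.3682]
slvS [0.4797 0.2485]
slvS [0.3974 0.2604]
slvS [0.4151 0.3829]
tipT [0.6385 0.0646]
tipS [0.6495 0.0627]
bendS [0.6538 0.0627]
plateT [0.7037 0.0639]
cabtopT [0.5676 0.1388]
cabtopT [ 0.564  -0.0923]
cabtopT [ 0.6693 -0.0927]
cabtopT [0.6693 0.1367]
cabtopS [0.5675 0.1352]
cabtopS [0.7113 0.1315]
cabtopS [ 0.7148 -0.093 ]
cabbotT [0.5714 0.1368]
cabbotT [ 0.5671 -0.0913]
```

>>> jog_arm:
  delta_pos:
    - [4,-7,0]
    - [9,-17,0]
    - [13,-25,0]
    - [18.1,-35,-2]
    - [18.1,-35,-6]
    - [18.1,-35,-12]
    - [18.1,-35,-12]
    - [18.1,-35,-12]
    - [18.1,-35,-12]
  turn: [-10,-20,-30,-40,-50,-60,-70,-72.4,-72.4]
  grip: [0.3,0.3,0.3,0.3,0.3,0.3,0.3,0.3,0.3]

```text
time_s: 1.42
position: [0.4239, 0.2254, 0.102]
tcp_rot: [[0.092, 0.996, -0.001], [0.996, -0.092, -0.0], [-0.0, -0.001, -1.0]]
force: [-0.4, 0.3, -0.3]
opening: 0.7
grasp_force: 0.0
```

```bash
python3 - <<'E'
from h import *
s=read_state();print(s["time_s"],s["position"],s["tcp_rot"][:,1],s["opening"])
t,ft=cam("top"); sc,fs=cam("scene")
def crop(im,x,y,w,h,k): return cv2.resize(im[y:y+h,x:x+w],(w*k,h*k),interpolation=cv2.INTER_CUBIC)
im=np.hstack([crop(t["color"],125,200,100,100,4),crop(sc["color"],150,160,100,100,4)])
cv2.imwrite("pics/c2.png",im)
E
```

```text
1.425 [0.42388022 0.22535632 0.10200392] [ 0.99571641 -0.09245402 -0.00104421] 0.7002478307709742
```

View pics/c2.png

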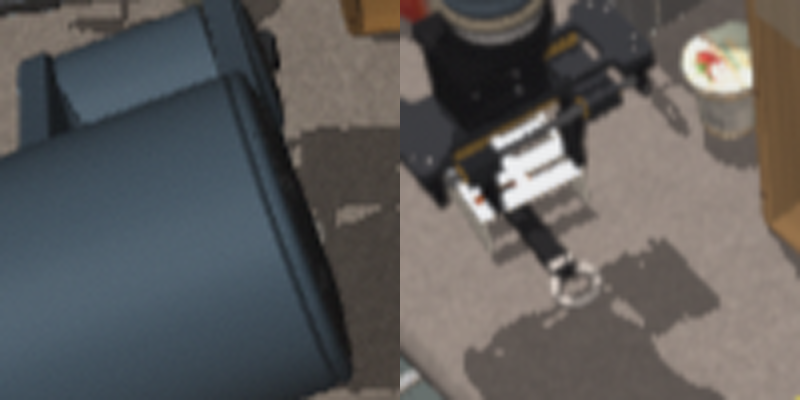

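>>> jog_arm:
  delta_pos:
    - [0,0,-5]
    - [0,0,-8.5]
    - [0,0,-9.9]
    - [0,0,-9.9]
    - [0,0,-9.9]
    - [0,0,-9.9]
    - [0,0,-9.9]
  turn: [0,0,0,0,0,0,0]
  grip: [0.3,0.3,0.3,0.3,1,1,1]

```text
time_s: 2.4
position: [0.4242, 0.2261, 0.0044]
tcp_rot: [[0.091, 0.996, 0.002], [0.996, -0.091, 0.0], [0.001, 0.002, -1.0]]
force: [-0.6, -1.1, 0.1]
opening: 0.446
grasp_force: 0.0
```

>>> jog_arm:
  delta_pos:
    - [0,0,0]
    - [0,0,0]
    - [0,0,0]
    - [0,0,0]
  turn: [0,0,0,0]
  grip: [1,1,1,1]

```text
time_s: 2.9
position: [0.4242, 0.226, 0.0038]
tcp_rot: [[0.092, 0.996, 0.001], [0.996, -0.092, 0.0], [0.0, 0.001, -1.0]]
force: [0.4, -0.9, 2.9]
opening: 0.223
grasp_force: 29.7
```

>>> jog_arm:
  delta_pos:
    - [-0.3,-2.4,0]
    - [-0.6,-4.8,0]
    - [-0.9,-7.2,0]
    - [-1.2,-9.6,0]
    - [-1.6,-12,0]
    - [-2,-14.4,0]
    - [-2,-14.4,0]
    - [-2,-14.4,0]
  turn: [0,0,0,0,0,0,0,0]
  grip: [1,1,1,1,1,1,1,1]

```text
time_s: 3.9
position: [0.4034, 0.0813, 0.0038]
tcp_rot: [[0.092, 0.996, -0.0], [0.996, -0.092, -0.0], [-0.0, -0.0, -1.0]]
force: [-0.3, -3.9, 5.3]
opening: 0.229
grasp_force: 29.6
```

>>> jog_arm:
  delta_pos:
    - [0,0,0]
    - [0,0,0]
    - [0,0,0]
    - [0,0,4]
    - [0,0,9]
    - [0,4,9]
    - [0.5,9,9]
    - [0.7,9,9]
  turn: [0,0,0,0,0,0,0,0]
  grip: [0.5,0.3,0.3,0.3,0.2,0.1,0.1,0.1]

```text
time_s: 4.9
position: [0.4106, 0.1746, 0.0938]
tcp_rot: [[0.086, 0.996, 0.001], [0.996, -0.086, 0.001], [0.001, 0.001, -1.0]]
force: [0.6, 0.1, -1.0]
opening: 0.891
grasp_force: 0.0
```

```bash
python3 - <<'E'
from h import *
s=read_state();print(s["time_s"],s["position"],s["tcp_rot"][:,1],s["opening"])
t,ft=cam("top"); sc,fs=cam("scene")
def crop(im,x,y,w,h,k): return cv2.resize(im[y:y+h,x:x+w],(w*k,h*k),interpolation=cv2.INTER_CUBIC)
im=np.hstack([crop(t["color"],170,210,100,100,4),crop(sc["color"],170,190,100,100,4)])
cv2.imwrite("pics/c3.png",im)
E
```

```text
4.9 [0.41064491 0.17463147 0.09378938] [ 0.99629691 -0.08596864  0.00136593] 0.8907601161534395
```

View pics/c3.png

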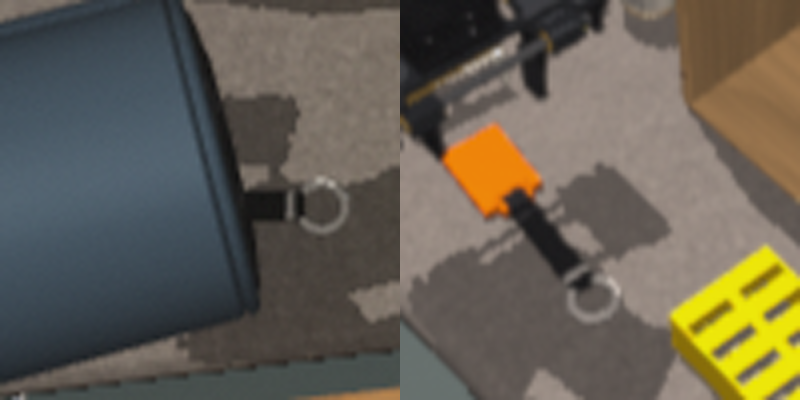

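```bash
python3 - <<'E'
from h import *
t,ft=cam("top"); s,fs=cam("scene")
D=lambda x,y:(170+(x-400)/4,190+y/4)
T=lambda x,y:(170+x/4,210+y/4)
print("loopT",ray(t,ft,T(322,206),.007))
print("loopS",ray(s,fs,D(593,297),.007))
for u in [(443,156),(495,124),(541,184),(487,215)]: print(ray(s,fs,D(*u),.01))
E
```

```text
loopT [0.39760125 0.04747396 0.007     ]
loopS [0.3986807  0.04765151 0.007     ]
[0.39554644 0.22359084 0.01      ]
[0.44364486 0.22019026 0.01      ]
[0.43353393 0.15052819 0.01      ]
[0.38625806 0.15649102 0.01      ]
```

>>> jog_arm:
  delta_pos:
    - [0.6,2.9,0]
    - [0.6,2.9,-4]
    - [0.6,2.9,-8]
    - [0.6,2.9,-9.1]
    - [0.6,2.9,-9.1]
  turn: [-2,-2,-2,-2,-2]
  grip: [0.1,0.1,0.1,0.1,0.1]

```text
time_s: 5.72
position: [0.4162, 0.1999, 0.0022]
tcp_rot: [[0.128, 0.992, -0.002], [0.992, -0.128, -0.0], [-0.001, -0.002, -1.0]]
force: [0.2, -0.8, -0.2]
opening: 0.9
grasp_force: 0.0
```

>>> jog_arm:
  delta_pos:
    - [0,0,0]
    - [0,0,0]
    - [0,0,0]
    - [0,0,0]
    - [0,0,0]
    - [0,0,0]
  turn: [0,0,0,0,0,0]
  grip: [1,1,1,1,1,1]

```text
time_s: 6.48
position: [0.4171, 0.201, 0.003]
tcp_rot: [[0.126, 0.992, 0.001], [0.992, -0.126, 0.0], [0.0, 0.001, -1.0]]
force: [0.1, -1.0, 7.1]
opening: 0.589
grasp_force: 30.0
```

>>> jog_arm:
  delta_pos:
    - [0,0,2]
    - [0,0,6]
    - [0,-1,11]
    - [0,-3,16]
    - [0,-5,21]
    - [0,-7,26]
    - [0,-9,31]
    - [0,-11,35]
    - [0,-13.5,37]
    - [0,-13.5,37]
    - [0,-13.5,37]
  turn: [0,0,8,16,24,32,40,48,56,62,62]
  grip: [1,1,1,1,1,1,1,1,1,1,1]

```text
time_s: 7.85
position: [0.4158, 0.0659, 0.372]
tcp_rot: [[-0.816, 0.579, -0.002], [0.579, 0.816, 0.0], [0.002, -0.001, -1.0]]
force: [0.2, 0.1, -1.7]
opening: 0.591
grasp_force: 30.0
```

```bash
python3 - <<'E'
from h import *
s=read_state();print(s["time_s"],s["position"],s["tcp_rot"][:,1],s["opening"])
t,ft=cam("top"); sc,fs=cam("scene")
im=np.hstack([t["color"][60:310,130:380],sc["color"][60:310,160:410]])
cv2.imwrite("pics/c4.png",cv2.resize(im,(800,400),interpolation=cv2.INTER_CUBIC))
E
```

```text
7.85 [0.41578353 0.06591062 0.37203752] [ 5.78683996e-01  8.15551629e-01 -6.11705389e-04] 0.5910677050009283
```

View pics/c4.png

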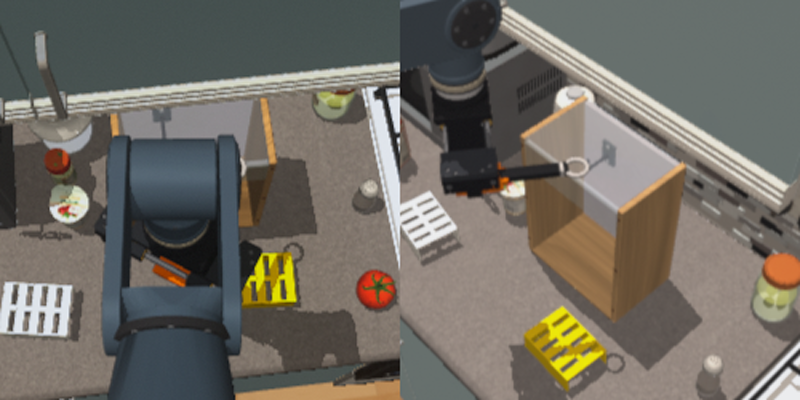

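```bash
cat >> h.py <<'E'
def tilt(uv,G,d,L,cam_):
    "best tilt (deg) of loop at distance L from G along horizontal dir d"
    a=np.radians(np.arange(-40,60,.5)); d=np.array(d)/np.linalg.norm(d)
    P=[np.array(G)+L*np.array([d[0]*np.cos(x),d[1]*np.cos(x),np.sin(x)]) for x in a]
    e=[np.linalg.norm(proj(*cam_,p)-uv) for p in P]; i=int(np.argmin(e)); return np.degrees(a[i]),e[i],P[i]
E
python3 - <<'E'
from h import *
S=cam("scene")
print(tilt((270,164),(.4158,.0659,.3755),(.8155,-.5787),.155,S), proj(*S,(.543,-.023,.3755)))
E
```

```text
(np.float64(0.0), np.float64(0.9745620612100953), array([ 0.54220668, -0.02380146,  0.3755    ])) [270.97865475 163.61126946]
```

>>> jog_arm:
  delta_pos:
    - [0,0,0]
    - [1,0,0]
    - [2.5,0,0]
    - [4,0,0]
    - [4,0,-2]
    - [4,0,-5]
    - [4,0,-6]
    - [4,0,-7]
    - [4,0,-8]
    - [4,0,-9]
    - [4,0,-9]
  turn: [9,18,27,34.2,34.2,34.2,34.2,34.2,34.2,34.2,34.2]
  grip: [1,1,1,1,1,1,1,1,1,1,1]

```text
time_s: 9.38
position: [0.457, 0.0658, 0.2823]
tcp_rot: [[-1.0, 0.018, 0.0], [0.018, 1.0, -0.0], [-0.001, -0.0, -1.0]]
force: [-0.0, 0.3, 1.5]
opening: 0.594
grasp_force: 30.0
```

>>> jog_arm:
  delta_pos:
    - [0,0,-1]
    - [0,0,-2]
    - [0,0,-3]
    - [0,0,-3.8]
    - [0,0,-3.8]
  turn: [0,0,0,0,0]
  grip: [1,1,1,1,1]

```text
time_s: 10.0
position: [0.4553, 0.066, 0.2434]
tcp_rot: [[-1.0, 0.018, -0.004], [0.018, 1.0, 0.0], [0.004, 0.0, -1.0]]
force: [-1.7, 0.1, -1.0]
opening: 0.589
grasp_force: 30.0
```

```bash
python3 - <<'E'
from h import *
s=read_state();print(s["time_s"],s["position"],s["tcp_rot"][:,1],s["opening"],s["force"])
t,ft=cam("top"); sc,fs=cam("scene")
im=np.hstack([t["color"][60:310,130:380],sc["color"][60:310,160:410]])
cv2.imwrite("pics/c5.png",cv2.resize(im,(800,400),interpolation=cv2.INTER_CUBIC))
for a in (0,20,25,30,35):
  r=np.radians(a);G=s["position"]+[0,0,.0035]
  p=proj(sc,fs,G+.155*np.array([np.cos(r),-.018,np.sin(r)])); print(a,p, (p-[160,60])*1.6+[400,0])
E
```

```text
10.0 [0.4552519  0.06599825 0.24342886] [1.83978410e-02 9.99830734e-01 1.48609076e-04] 0.5891385893231922 [-1.66485547  0.14547822 -1.02903956]
0 [266.63397639 167.83673259] [570.61436222 172.53877215]
20 [263.96719147 155.74036585] [566.34750635 153.18458536]
25 [262.48574306 153.3206635 ] [563.9771889 149.3130616]
30 [260.67794526 151.19458291] [561.08471242 145.91133266]
35 [258.54801021 149.38695902] [557.67681634 143.01913444]
```

View pics/c5.png

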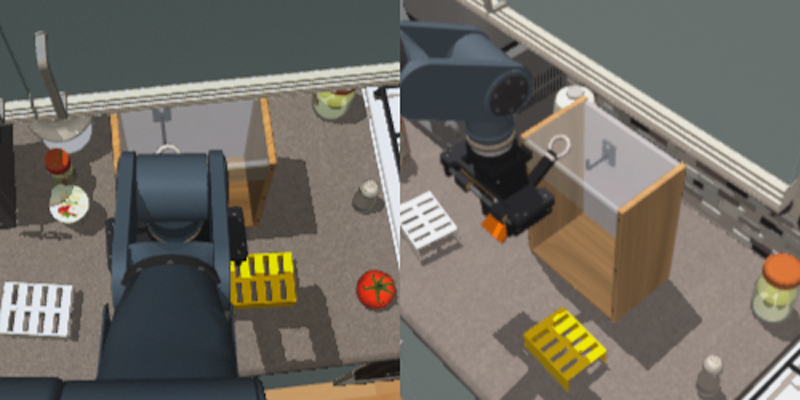

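>>> jog_arm:
  delta_pos:
    - [0,0,1]
    - [-3,0,1.5]
    - [-5.7,0,1.5]
    - [-5.7,0,-2]
    - [-5.7,0,-6]
    - [-5.7,0,-10]
    - [-5.7,0,-11.7]
    - [-5.7,0,-11.7]
    - [-3.5,0,-11.7]
    - [-1.5,0,-11.7]
    - [-1.5,0,-11.7]
  turn: [0,0,0,0,0,0,0,0,0,0,0]
  grip: [1,1,1,1,1,1,1,1,1,1,1]

```text
time_s: 11.48
position: [0.4448, 0.0657, 0.1291]
tcp_rot: [[-1.0, 0.018, 0.006], [0.018, 1.0, -0.001], [-0.006, -0.0, -1.0]]
force: [-0.2, 0.2, -1.2]
opening: 0.592
grasp_force: 30.0
```

>>> jog_arm:
  delta_pos:
    - [1.5,0,0]
    - [3,0,0]
    - [4,0,0]
    - [4.1,0,1]
    - [4.1,0,2.2]
    - [4.1,0,3.2]
    - [4.1,0,3.2]
    - [4.1,0,3.2]
  turn: [0,0,0,0,0,0,0,0]
  grip: [1,1,1,1,1,1,1,1]

```text
time_s: 12.48
position: [0.4823, 0.066, 0.1597]
tcp_rot: [[-1.0, 0.018, -0.0], [0.018, 1.0, 0.0], [0.0, 0.0, -1.0]]
force: [-0.2, -0.5, -1.3]
opening: 0.589
grasp_force: 30.0
```

```bash
cat > v.py <<'E'
from h import *
import sys
s=read_state();print(s["time_s"],s["position"],s["opening"],s["force"])
t,ft=cam("top"); sc,fs=cam("scene")
im=np.hstack([cv2.resize(c["color"][y:y+h,x:x+w],None,fx=5,fy=5,interpolation=cv2.INTER_CUBIC) for c,x,y,w,h in ((t,200,115,70,80),(sc,240,125,90,80))])
cv2.imwrite(sys.argv[1],im)
G=s["position"]+[0,0,.0035]
for a in (28,31,34):
  r=np.radians(a); P=G+.155*np.array([np.cos(r),-.018,np.sin(r)])
  print(a,P.round(4),"top",(proj(t,ft,P)-[200,115])*5,"scene",(proj(sc,fs,P)-[240,125])*5+[350,0])
for P in ([.650,.0635,.25],[.654,.0635,.25],[.646,.0635,.25]):
  print("tip",P,"top",(proj(t,ft,P)-[200,115])*5,"scene",(proj(sc,fs,P)-[240,125])*5+[350,0])
E
python3 v.py pics/c6.png
```

```text
12.475 [0.48233795 0.0659715  0.15966134] 0.5890894501387779 [-0.1589122  -0.47583046 -1.33948881]
28 [0.6192 0.0632 0.2359] top [172.62100879 224.07644701] scene [495.01969105 219.80780235]
31 [0.6152 0.0632 0.243 ] top [173.02425818 225.98290186] scene [489.75511607 214.61848077]
34 [0.6108 0.0632 0.2498] top [173.52217712 228.75495182] scene [483.95230355 209.98544109]
tip [0.65, 0.0635, 0.25] top [164.79494596 157.24628608] scene [534.71134666 173.80880609]
tip [0.654, 0.0635, 0.25] top [163.97889894 150.03262853] scene [539.86244328 170.21807147]
tip [0.646, 0.0635, 0.25] top [165.61274576 164.47543779] scene [529.54653005 177.40910466]
```

View pics/c6.png

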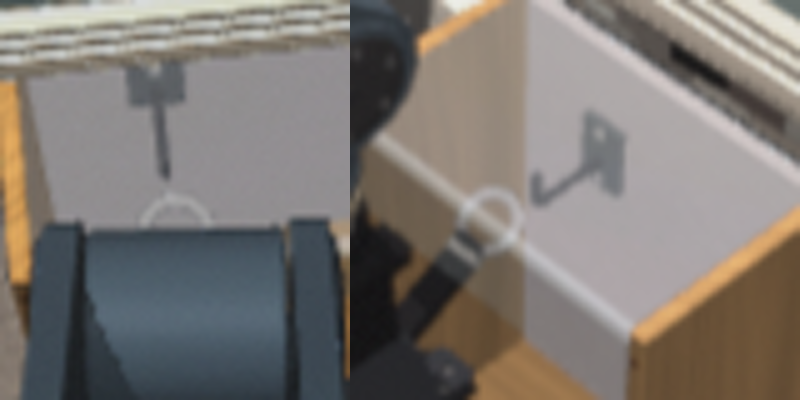

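>>> jog_arm:
  delta_pos:
    - [0.5,0.1,1]
    - [0.9,0.1,1.4]
    - [1.4,0.1,1.7]
    - [2.2,0.1,1.7]
    - [3,0.1,1.7]
    - [3.8,0.1,1.7]
    - [3.8,0.1,1.7]
    - [3.8,0.1,1.7]
  turn: [0,0,0,0,0,0,0,0]
  grip: [1,1,1,1,1,1,1,1]

```text
time_s: 13.58
position: [0.5202, 0.067, 0.1763]
tcp_rot: [[-1.0, 0.018, -0.001], [0.018, 1.0, 0.0], [0.001, 0.0, -1.0]]
force: [-0.5, 0.4, -1.7]
opening: 0.59
grasp_force: 30.0
```

>>> jog_arm:
  delta_pos:
    - [0,0,-0.5]
    - [0,0,-1]
    - [0,0,-1.5]
    - [0,0,-2]
    - [0,0,-2]
  turn: [0,0,0,0,0]
  grip: [1,1,1,1,1]

```text
time_s: 14.2
position: [0.5203, 0.067, 0.156]
tcp_rot: [[-1.0, 0.018, -0.001], [0.018, 1.0, 0.0], [0.001, 0.0, -1.0]]
force: [-0.1, -0.6, -1.6]
opening: 0.591
grasp_force: 30.0
```

```bash
python3 v.py pics/c7.png
```

```text
14.2 [0.52026862 0.06697593 0.15598333] 0.5909162266888901 [-0.09772704 -0.61262877 -1.55575223]
28 [0.6571 0.0642 0.2323] top [163.18916442 158.99950319] scene [542.56292137 189.16755222]
31 [0.6531 0.0642 0.2393] top [163.52319487 160.43976996] scene [537.63509547 183.89011835]
34 [0.6488 0.0642 0.2462] top [163.95048434 162.7332696 ] scene [532.18049752 179.15981779]
tip [0.65, 0.0635, 0.25] top [164.79494596 157.24628608] scene [534.71134666 173.80880609]
tip [0.654, 0.0635, 0.25] top [163.97889894 150.03262853] scene [539.86244328 170.21807147]
tip [0.646, 0.0635, 0.25] top [165.61274576 164.47543779] scene [529.54653005 177.40910466]
```

View pics/c7.png

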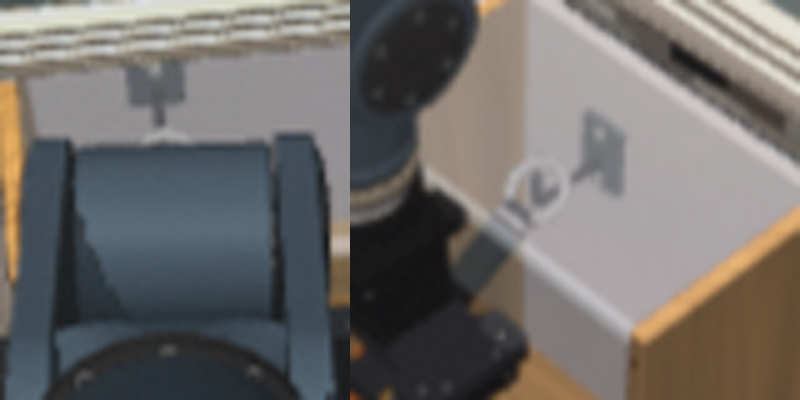

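>>> jog_arm:
  delta_pos:
    - [0,0,-0.5]
    - [0,0,-1]
    - [0,0,-1.5]
    - [0,0,-1.5]
  turn: [0,0,0,0]
  grip: [1,1,1,1]

```text
time_s: 14.8
position: [0.5204, 0.067, 0.141]
tcp_rot: [[-1.0, 0.018, -0.001], [0.018, 1.0, 0.0], [0.001, 0.0, -1.0]]
force: [-0.5, 0.5, -1.1]
opening: 0.593
grasp_force: 30.0
```

>>> jog_arm:
  delta_pos:
    - [0,0,-0.5]
    - [0.1,0,-1]
    - [0.3,0,-1.5]
    - [0.4,0,-2]
    - [0.4,0,-2]
  turn: [0,0,0,0,0]
  grip: [1,1,1,1,1]

```text
time_s: 15.42
position: [0.5256, 0.0669, 0.1216]
tcp_rot: [[-1.0, 0.018, 0.002], [0.018, 1.0, -0.0], [-0.002, -0.0, -1.0]]
force: [3.2, -0.2, 3.2]
opening: 0.588
grasp_force: 30.0
```

>>> jog_arm:
  delta_pos:
    - [0,0,0]
    - [0,0,0]
    - [0,0,0]
    - [0,0,0]
    - [0,0,0]
    - [0,0,0]
    - [0,0,0]
    - [-3,0,0]
    - [-7,0,0]
    - [-11,0,0]
    - [-11,0,0]
  turn: [0,0,0,0,0,0,0,0,0,0,0]
  grip: [1,0.1,0,0,0,0,0,0,0,0,0]

```text
time_s: 16.8
position: [0.4101, 0.0675, 0.1214]
tcp_rot: [[-1.0, 0.018, -0.006], [0.018, 1.0, 0.001], [0.006, 0.001, -1.0]]
force: [1.2, -0.6, 1.0]
opening: 0.997
grasp_force: 0.0
```

>>> jog_arm:
  delta_pos:
    - [0,0,0]
    - [0,0,0]
    - [0,0,0]
    - [0,0,0]
    - [0,0,0]
    - [0,0,0]
    - [0,0,0]
    - [0,0,0]
    - [0,0,0]
    - [0,0,0]
    - [0,0,0]
    - [0,0,0]
  turn: [0,0,0,0,0,0,0,0,0,0,0,0]
  grip: [0,0,0,0,0,0,0,0,0,0,0,0]

```text
time_s: 18.3
position: [0.4147, 0.0669, 0.1215]
tcp_rot: [[-1.0, 0.018, -0.0], [0.018, 1.0, -0.0], [0.0, -0.0, -1.0]]
force: [-0.8, 0.4, -0.9]
opening: 0.997
grasp_force: 0.0
```

>>> jog_arm:
  delta_pos:
    - [0,0,0]
    - [0,0,0]
    - [0,0,0]
    - [0,0,0]
    - [0,0,0]
    - [0,0,0]
    - [0,0,0]
    - [0,0,0]
    - [0,0,0]
    - [0,0,0]
    - [0,0,0]
    - [0,0,0]
  turn: [0,0,0,0,0,0,0,0,0,0,0,0]
  grip: [0,0,0,0,0,0,0,0,0,0,0,0]

```text
time_s: 19.8
position: [0.4147, 0.0669, 0.1215]
tcp_rot: [[-1.0, 0.018, 0.0], [0.018, 1.0, -0.0], [-0.0, -0.0, -1.0]]
force: [0.1, -0.5, 0.2]
opening: 1.002
grasp_force: 0.0
```

>>> jog_arm:
  delta_pos:
    - [0,0,0]
    - [0,0,0]
    - [0,0,0]
    - [0,0,0]
    - [0,0,0]
    - [0,0,0]
    - [0,0,0]
    - [0,0,0]
    - [0,0,0]
    - [0,0,0]
    - [0,0,0]
    - [0,0,0]
  turn: [0,0,0,0,0,0,0,0,0,0,0,0]
  grip: [0,0,0,0,0,0,0,0,0,0,0,0]

```text
time_s: 21.3
position: [0.4147, 0.067, 0.1216]
tcp_rot: [[-1.0, 0.018, 0.0], [0.018, 1.0, 0.0], [-0.0, 0.0, -1.0]]
force: [0.4, 0.5, 0.2]
opening: 0.998
grasp_force: 0.0
```

>>> jog_arm:
  delta_pos:
    - [0,0,0]
    - [0,0,0]
    - [0,0,0]
    - [0,0,0]
    - [0,0,0]
    - [0,0,0]
    - [0,0,0]
    - [0,0,0]
    - [0,0,0]
    - [0,0,0]
    - [0,0,0]
    - [0,0,0]
  turn: [0,0,0,0,0,0,0,0,0,0,0,0]
  grip: [0,0,0,0,0,0,0,0,0,0,0,0]

```text
time_s: 22.8
position: [0.4146, 0.067, 0.1215]
tcp_rot: [[-1.0, 0.018, -0.0], [0.018, 1.0, 0.0], [0.0, 0.0, -1.0]]
force: [-0.0, -0.2, -0.6]
opening: 1.0
grasp_force: 0.0
```

```bash
python3 - <<'E'
from h import *
a=cam("scene")[0]["color"].copy()
for i in range(8): b=cam("scene")[0]["color"]
print(read_state()["time_s"],"motion",[int((cv2.absdiff(a,b)[100:280,230:350].max(2)>k).sum()) for k in (10,25,50)])
t=cam("top")[0]["color"]
im=np.hstack([cv2.resize(c[y:y+h,x:x+w],None,fx=4,fy=4,interpolation=cv2.INTER_CUBIC) for c,x,y,w,h in ((t,190,110,80,140),(b,230,115,120,140))])
cv2.imwrite("pics/c8.png",im)
E
```

```text
23.25 motion [0, 0, 0]
```

View pics/c8.png

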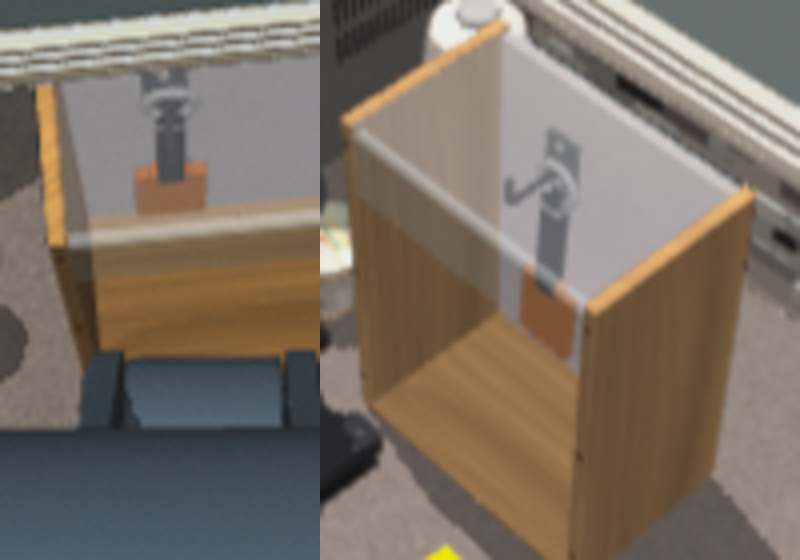

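```bash
python3 - <<'E'
from h import *
S=cam("scene");T=cam("top")
s=lambda x,y:(230+(x-320)/4,115+y/4)
t=lambda x,y:(190+x/4,110+y/4)
print("loopS",ray(*S,s(560,190),.2145)); print("loopT",ray(*T,t(168,100),.2145))
print("bladeendS",ray(*S,s(546,337),.0345)); print("bladetopS",ray(*S,s(547,277),.1045));print("bladetopT",ray(*T,t(170,171),.1045))
for x in (.66,.67,.68,.685,.69,.695):
  P=proj(*S,(x,.063,.2145)); Q=proj(*S,(x,.063,.0345)); print(x,((P-[230,115])*4+[320,0]).round(),((Q-[230,115])*4+[320,0]).round())
E
```

```text
loopS [0.69390355 0.05444361 0.2145    ]
loopT [0.69896483 0.06215563 0.2145    ]
bladeendS [0.69979678 0.06753176 0.0345    ]
bladetopS [0.69988778 0.06918595 0.1045    ]
bladetopT [0.69628365 0.06491104 0.1045    ]
0.66 [518. 208.] [514. 367.]
0.67 [528. 201.] [523. 361.]
0.68 [538. 194.] [532. 354.]
0.685 [543. 190.] [537. 350.]
0.69 [548. 187.] [541. 347.]
0.695 [553. 183.] [546. 343.]
```

```bash
python3 -c "
from rig import *
print(hand_in())"
```

```text
the job is handed in; nothing more can be done
None
```

The scraper is hanging by its loop on the cabinet hook, blade down and still, and the gripper was clear of it when I handed the job in. I never moved the arm near the four loose items, but I did not re-measure their positions. The loop slid back to about 30–35 mm along the hook (limit 36 mm), and `hand_in()` gave no verdict.

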